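# Index and lock the repair stand

### The arm

A 6-joint arm with a two-finger parallel gripper is mounted at the origin on the work surface. World frame = base frame: x ahead of the robot, y to its left, z up, the work surface at z = 0. Lengths are in m, angles in rad, forces in N, time in s.
With the tool pointing down it reaches from about 0.35 to 0.775 m from the base axis. Payload 7.3 kg.
Tool frame: the origin (TCP) lies between the finger pads; the fingertips stand ahead of it and the grasp point (between the pads) lies 6 mm ahead of it (robot.tip_extent is the x of the fingertips in the tool frame, in m); x points along the fingers, z is the direction in which the jaws open and shut, and the axes are right-handed (so a half turn about x gives the same grasp; the last joint's range is limited). The gripper opens to 92 mm and grips with 3 to 60 N. Pads are 19 mm wide; open, the fingers measure 130 mm over their backs; the gripper's body (75 mm by 190 mm) begins 47 mm behind the grasp point.
Start: joints at [-1.363, 0.342, 1.524, -0, 1.275, -0.146], TCP at [0.182, -0.492, 0.252] pointing down, gripper open.
Joint ranges: [-2.53, 2.53], [-0.77, 2.02], [0.04, 2.7], [-1, 4.14], [0.28, 2.66], [-3.11, 3.11]. Speed limits (rad/s): [2.57, 2.57, 3.14, 3.14, 3.14, 3.14].

### API

Orientations are given as [roll, pitch, yaw] about the fixed x, y, z axes, in that order (R = Rz(yaw) Ry(pitch) Rx(roll)).
In Python, from cell import robot gives the robot as it stands. The module is installed in compiled form; this text tells all that it offers.
- The arm moves only by the shell command python3 -m creep 'ROWS' [FORCE]. ROWS is JSON, a list of rows, each an object with "translation": the shift along the tool's x, y, z in m, a list of three; "twist": the turn, a rotation vector about the tool's x, y, z in rad, a list of three; "hand": the opening in per cent of the stroke, from 0 (shut) to 100 (fully open). A call has 1 to 5 rows; each row is the pose to reach, as a shift and turn from the pose measured when the call began, along the tool's axes at that moment; what a row does not reach only later rows make up. A row lasts 1/10 s, in which the tool goes at most 50 mm and 8.59 degrees, less where a joint would pass 70% of its speed; a pose out of reach is approached as far as the arm can. A call with a gripper value outside its range is refused whole. The fingers move at their own pace and stop on an object; FORCE is the grip in N (left out, the last holds). Time passes only in rows, so rows that repeat a pose let the fingers close. It gives the time, the measured TCP pose, the force and the opening at its end, in the units of the state.
- robot.observe(): the state, without advancing time (a new reading comes with each control period).
- robot.read_camera(name): name is "scene" or "top"; returns the picture (400x640x3 uint8, blue, green, red); there is no depth.
- robot.calibration(name): a dict with "intrinsics" (3x3 intrinsics, pixels), "dist" ([k1, k2, p1, p2, k3] as OpenCV has them; the pictures are not rectified), "cam_to_world" (4x4, takes a point from camera to world coordinates). Camera axes: x right, y up, looking along -z (the intrinsics and any distortion apply to the point x, -y, -z); pixel columns grow to the right and rows downward; lengths in m; the calibration is good to about 2 mm. A picture is of the moment at which its call begins. calibration takes no time and is no camera call.
- robot.hand_in(): hands the job in, once; it reports no verdict.
The state is a dict: "time": time; "qpos": joint angles; "qvel": joint speeds; "joint_efforts": joint torques, N m; "tool_pos": TCP position; "tool_rot": TCP orientation; "contact_force": force on the tool from outside, world axes, zero at the start; "torque": the same for the moment, N m; "opening": finger opening in m.
Only numpy, scipy, OpenCV 4.12 (cv2) and the standard library are available. Lean on these libraries where they do the work, as an engineer would, in place of code of your own. Each camera call takes 0.05 s, during which the arm holds its last target. There are 200 camera calls.

### The job

Push the stand's long arm round with a fingertip until the notch in the turntable's rim stands squarely in front of the locking lever's tooth; then push the lever's upright peg inwards until the tooth is fully home in the notch. Lift nothing: the handset stays untouched in its tray, everything else on the bench stays where it is, and the lever is not swung in before the notch is lined up.

Things in the scene. Friction and masses are not known exactly. Their poses are not given: they have to be found in the camera images.
- stand: Repair stand fixed to the bench: dark steel base plate 280 x 340 mm, 12 mm thick, with turntable and locking lever. Origin on the bench surface under the turntable's axis; the plate runs from -110 to +170 mm along its x (away from the robot) and -150 to +190 mm along its y. The lever is on its +y side. z is up.
- turntable: Aluminium turntable, radius 90 mm, top 50 mm above the bench, on the stand's upright axis; friction (about 2 N at the arm) keeps it where it is left. Origin on the axis at its underside, 34 mm up. Its +y points through the notch, its -y along the push arm. It starts 0.45 to 1.25 rad short of lined up (its axes parallel to the stand's) and must be turned anticlockwise seen from above.
- notch (a point): Middle of the mouth of the only notch in the turntable's rim, 90 mm from the axis, 42 mm above the bench; the notch is 28 mm wide at its mouth, 18 mm at its floor, 16 mm deep.
- spoke_end (a point): On the push arm, a round steel bar 12 mm thick that rises out of the rim and then runs level and radially, its centre line 85 mm above the bench, from 120 to 165 mm from the axis; this point is at 165 mm. Beyond it is a black cap 20 mm thick that ends at 181 mm.
- lock_point (a point): Fixed point of the stand, 90 mm from the axis towards the stand's +y, 42 mm above the bench: the notch is lined up when notch is here.
- lever (a joint): Locking lever about its upright pivot: 0 = fully out (starts at 0 to 0.08), 0.4 rad = its stop, tooth home, lever parallel to the stand's x. Grows anticlockwise from above, as the peg is pushed in towards the turntable. Friction (about 2 N at the peg) keeps it where it is left. The tooth (8 mm wide, 80 mm from the pivot) passes the rim at 0.21.
- lever_pivot (a point): Lever's pivot, on the stand at +80 mm in x and +105 mm in y of the stand's frame, top of the lever 49 mm above the bench.
- lever_peg (a point): Top of the upright black peg at the lever's free end, 16 mm in diameter, 150 mm from the pivot, its top 101 mm and its foot 41 mm above the bench. The lever is a flat steel bar 12 mm wide, 37 to 47 mm above the bench.
- handset: Black radio-control handset 132 x 86 x 28 mm (sticks to 42 mm), lying loose in the tray on the turntable, origin at its underside; its top about 78 mm and its sticks 92 mm above the bench. Must not be touched.
- screw_cup: Small steel cup, 44 mm across, 35 mm tall, on the far part of the base plate; origin under its centre. Leave alone.
- battery: Blue battery pack 34 x 70 x 26 mm, on the far part of the base plate; origin under its centre. Leave alone.
- wrench: Steel wrench 150 mm long, 8 mm thick, flat on the bench beside the base plate, under the arm's path; origin under its middle. Leave alone.
- screwdriver: Screwdriver 200 mm long, 26 mm thick, lying on the bench; origin under its middle. Leave alone.
- spool: Spool 60 mm across, 40 mm tall, upright on the bench; origin under its centre. Leave alone.
- jar: Clear jar 56 mm across, 75 mm tall, with a steel lid; origin under its centre. Leave alone.
- meter: Black test meter 140 x 75 x 34 mm lying flat; origin under its centre. Leave alone.

How it is judged:
By the outcome, as a careful person would: the job done as asked, in the order asked, and still so for the second after the job is handed in, with the robot touching nothing.
It also fails if it takes over 54 s, if anything falls off the work surface, if the arm or the gripper's body presses on something with over 40 N, if the wrist force passes 120 N, or if a joint passes its speed limit or range.

## Working session

There is one attempt and no reset: what is moved stays moved. The work goes in short steps, Python scripts to look and compute and a shell command to move; the robot and the scene stay as the last step left them, time stands still between calls to the robot, and variables do not carry over. Pictures are saved under pics/ and viewed, about 8 in all and at most 12, crops included, and the job is handed in when it is done.

```bash
mkdir -p pics; python3 - <<'E'
from cell import robot
import cv2,numpy as np
for n in("scene","top"):
    im=robot.read_camera(n);cv2.imwrite(f"pics/{n}0.png",im)
    c=robot.calibration(n);print(n,np.round(c["intrinsics"],1).tolist(),c["dist"],np.round(c["cam_to_world"],3).tolist())
s=robot.observe();print({k:np.round(v,3).tolist() for k,v in s.items()},robot.tip_extent)
E
```

```text
scene [[376.1, 0.0, 326.1], [0.0, 376.1, 203.8], [0.0, 0.0, 1.0]] [-0.06348522  0.          0.          0.          0.        ] [[0.66, -0.376, 0.651, 1.188], [0.751, 0.346, -0.562, -0.534], [-0.014, 0.86, 0.511, 0.621], [0.0, 0.0, 0.0, 1.0]]
top [[443.7, 0.0, 317.9], [0.0, 443.7, 201.4], [0.0, 0.0, 1.0]] [-0.01709984  0.          0.          0.          0.        ] [[-0.026, 0.998, -0.056, 0.452], [-1.0, -0.025, 0.008, 0.047], [0.007, 0.057, 0.998, 1.531], [0.0, 0.0, 0.0, 1.0]]
{'time': 0.1, 'qpos': [-1.363, 0.343, 1.525, -0.0, 1.275, -0.146], 'qvel': [-0.001, -0.001, -0.002, -0.002, 0.0, 0.001], 'joint_efforts': [0.001, -43.201, -24.469, 0.072, 0.053, -0.0], 'tool_pos': [0.182, -0.492, 0.251], 'tool_rot': [3.009, 1.569, 1.792], 'contact_force': [0.583, 0.353, 0.279], 'torque': [0.041, -0.021, 0.013], 'opening': 0.092} 0.025
```

View pics/scene0.png

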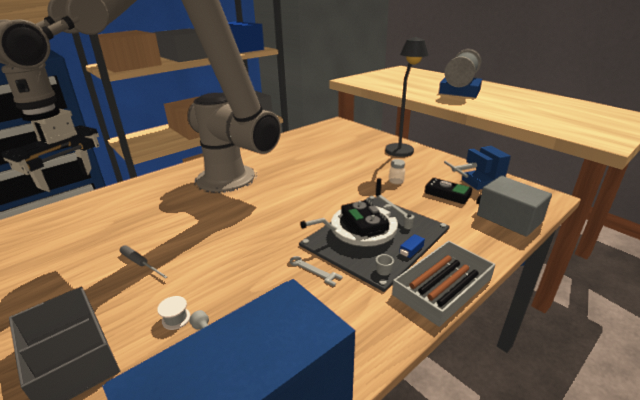

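View pics/top0.png

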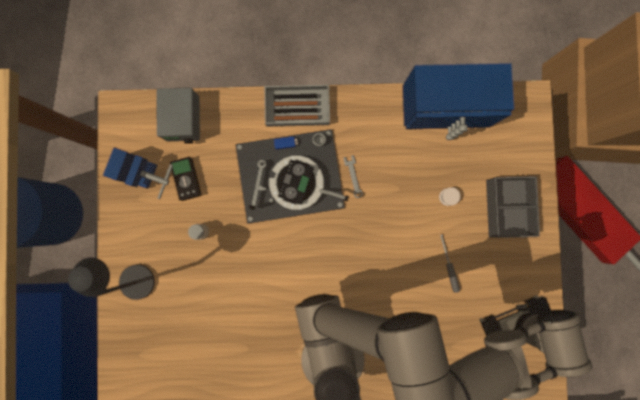

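The scene view shows the stand at about (375,235), with the push arm's cap at (304,224), the peg at (379,185) and the wrench at (315,270). In the top view the turntable is at about (297,182), the arm points right and down to (345,200), and the lever is at x≈260. I'll zoom in next.

```bash
python3 - <<'E'
import cv2,numpy as np
a=cv2.imread("pics/top0.png")[120:230,225:370];b=cv2.imread("pics/scene0.png")[170:290,285:455]
a=cv2.resize(a,None,fx=5,fy=5,interpolation=2)[:, :];cv2.imwrite("pics/c1.png",a)
b=cv2.resize(b,None,fx=4.5,fy=4.5,interpolation=2);cv2.imwrite("pics/c2.png",b)
E
```

```text
(no output)
```

View pics/c1.png

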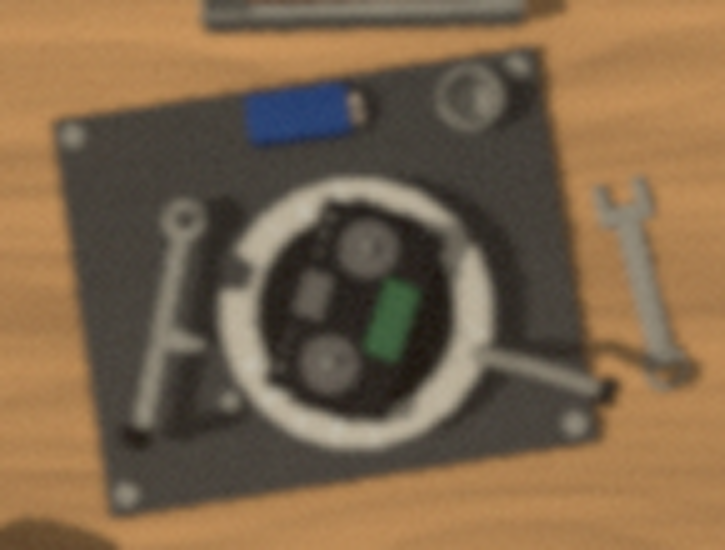

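View pics/c2.png

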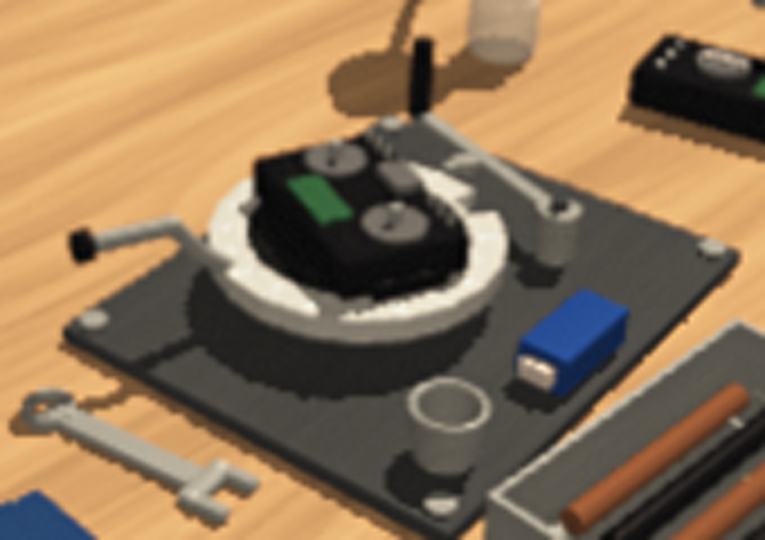

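The top crop shows the plate corners at about (55,120), (540,48), (603,437) and (110,517). It also shows the pivot (183,220), peg (138,433), notch (238,273), and arm from (485,352) to cap (608,390). The notch is short of the tooth at (195,342).

```bash
cat > h.py <<'E'
import cv2,numpy as np
from cell import robot
from scipy.spatial.transform import Rotation as Ro
def ray(n,uv,z):
    c=robot.calibration(n);T=np.array(c["cam_to_world"])
    p=cv2.undistortPoints(np.array([[uv]],float),np.array(c["intrinsics"]),np.array(c["dist"]))[0,0]
    d=T[:3,:3]@[p[0],-p[1],-1];o=T[:3,3];return o+d*(z-o[2])/d[2]
def proj(n,P):
    c=robot.calibration(n);T=np.linalg.inv(np.array(c["cam_to_world"]))
    q=(T@np.r_[P,1])[:3]*[1,-1,-1]
    return cv2.projectPoints(q[None],np.zeros(3),np.zeros(3),np.array(c["intrinsics"]),np.array(c["dist"]))[0].ravel()
E
python3 - <<'E'
from h import *
t=lambda u,v,z:ray("top",(225+(u-2)/5,120+(v-2)/5),z)
s=lambda u,v,z:ray("scene",(285+(u-1.75)/4.5,170+(v-1.75)/4.5),z)
loc=np.array([[170,190],[170,-150],[-110,-150],[-110,190]])/1e3
W=np.array([t(*p,.012)[:2] for p in[(55,120),(540,48),(603,437),(110,517)]])
lc=loc-loc.mean(0);wc=W-W.mean(0)
th=np.arctan2((lc[:,0]*wc[:,1]-lc[:,1]*wc[:,0]).sum(),(lc*wc).sum())
R=np.array([[np.cos(th),-np.sin(th)],[np.sin(th),np.cos(th)]]);o=W.mean(0)-R@loc.mean(0)
print("stand",o,th,"res",W-(loc@R.T+o))
for n,f,u,v,z in[("axis",t,357,313,.05),("pivot",t,183,220,.049),("peg",t,138,433,.101),("notch",t,238,273,.05),("cap",t,608,390,.085),("arm0",t,490,353,.085),
  ("pegS",s,424,42,.101),("pivS",s,560,208,.049),("capS",s,80,245,.085),("bendS",s,175,228,.085),("corS",s,738,255,.012),("corS",s,66,335,.012)]:
    w=f(u,v,z)[:2];l=R.T@(w-o);print(n,np.round(w,4),"local",np.round(l,4),np.hypot(*l),np.degrees(np.arctan2(l[1],l[0])))
print("pivot,lock",R@[.08,.105]+o,R@[0,.09]+o)
E
```

```text
stand [0.60194122 0.10514272] 0.12861637861805347 res [[-1.73979054e-03 -1.10551466e-03]
 [-3.26907015e-03 -1.58436492e-04]
 [ 3.79961172e-03 -2.03373453e-05]
 [ 1.20924897e-03  1.28428850e-03]]
axis [0.6016 0.1073] local [-0.0001  0.0022] 0.0021980129394826124 92.63668440693237
pivot [0.6673 0.2228] local [0.0799 0.1083] 0.13458723055860397 53.57010483350291
peg [0.5223 0.2481] local [-0.0607  0.152 ] 0.16369392662124047 111.75802661845475
notch [0.6305 0.1865] local [0.0387 0.077 ] 0.08617382515919583 63.29148095493179
cap [ 0.5434 -0.0569] local [-0.0788 -0.1532] 0.17223404115226978 -117.22633564083965
arm0 [0.5696 0.0196] local [-0.043  -0.0807] 0.09145586954565342 -118.07765466526733
pegS [0.5232 0.2523] local [-0.0592  0.1561] 0.1669230782275519 110.78197507624624
pivS [0.6676 0.2223] local [0.0801 0.1078] 0.13432844951716516 53.376353047496494
capS [ 0.5404 -0.0569] local [-0.0818 -0.1528] 0.17337833393409294 -118.16480942229491
bendS [ 0.5636 -0.0055] local [-0.0522 -0.1048] 0.11708864725811476 -116.46841810213971
corS [0.7459 0.3105] local [0.1691 0.1852] 0.2507677635976238 47.59308255742751
corS [ 0.5226 -0.058 ] local [-0.0996 -0.1516] 0.18140590029328965 -123.29137729709281
pivot,lock [0.66781292 0.21953642] [0.59039763 0.19439935]
```

```bash
python3 -m creep '[{"translation":[0,0.04,-0.028],"twist":[0,0,0],"hand":0},{"translation":[0,0.08,-0.056],"twist":[0,0,0],"hand":0},{"translation":[0,0.12,-0.084],"twist":[0,0,0],"hand":0},{"translation":[0,0.16,-0.112],"twist":[0,0,0],"hand":0},{"translation":[0,0.2,-0.14],"twist":[0,0,0],"hand":0}]' 20
python3 -m creep '[{"translation":[0,0.04,-0.028],"twist":[0,0,0],"hand":0},{"translation":[0,0.08,-0.056],"twist":[0,0,0],"hand":0},{"translation":[0,0.12,-0.084],"twist":[0,0,0],"hand":0},{"translation":[0,0.16,-0.112],"twist":[0,0,0],"hand":0},{"translation":[0,0.2,-0.14],"twist":[0,0,0],"hand":0}]'
cat >> h.py <<'E'
def go(P,phi=None):
    s=robot.observe();R=Ro.from_euler("xyz",s["tool_rot"]).as_matrix()
    print("pos",np.round(s["tool_pos"],4),"f",np.round(s["contact_force"],1),"t",s["time"],"open",s["opening"],"yang",np.degrees(np.arctan2(R[1,1],R[0,1])),"shift",np.round(R.T@(np.array(P)-s["tool_pos"]),4),"xaxis",np.round(R[:,0],3))
E
python3 -c "
from h import *
go([.505,-.022,.2])"
```

```text
time: 0.6
tool_pos: [0.3215, -0.2897, 0.2512]
tool_rot: [3.023, 1.569, 1.805]
contact_force: [1.1, 0.0, 0.5]
opening: 0.0563
time: 1.1
tool_pos: [0.4614, -0.0872, 0.2513]
tool_rot: [-3.133, 1.569, 1.933]
contact_force: [0.7, -1.0, 0.7]
opening: 0.0162
pos [ 0.4614 -0.0872  0.2513] f [ 0.7 -1.   0.7] t 1.1 open 0.016219153438740086 yang 20.239919990769334 shift [ 0.0514  0.0635 -0.046 ] xaxis [-0.001  0.002 -1.   ]
```

```bash
python3 -m creep '[{"translation":[0.01,0.03,-0.02],"twist":[0.1,0,0],"hand":0},{"translation":[0.03,0.05,-0.036],"twist":[0.2,0,0],"hand":0},{"translation":[0.051,0.0635,-0.046],"twist":[0.224,0,0],"hand":0},{"translation":[0.051,0.0635,-0.046],"twist":[0.224,0,0],"hand":0}]'
python3 - <<'E'
from h import *
go([.505,-.022,.095])
cv2.imwrite("pics/s1.png",cv2.resize(robot.read_camera("scene")[130:290,240:455],None,fx=3.5,fy=3.5,interpolation=2))
E
```

```text
time: 1.5
tool_pos: [0.5041, -0.02, 0.1975]
tool_rot: [-2.156, 1.564, 2.689]
contact_force: [-0.5, 0.0, -0.5]
opening: 0.0002
pos [ 0.5041 -0.02    0.1975] f [-0.5  0.  -0.5] t 1.5 open 0.00016293271336601943 yang 7.548025301545425 shift [0.1025 0.0013 0.0025] xaxis [-0.006  0.003 -1.   ]
```

View pics/s1.png

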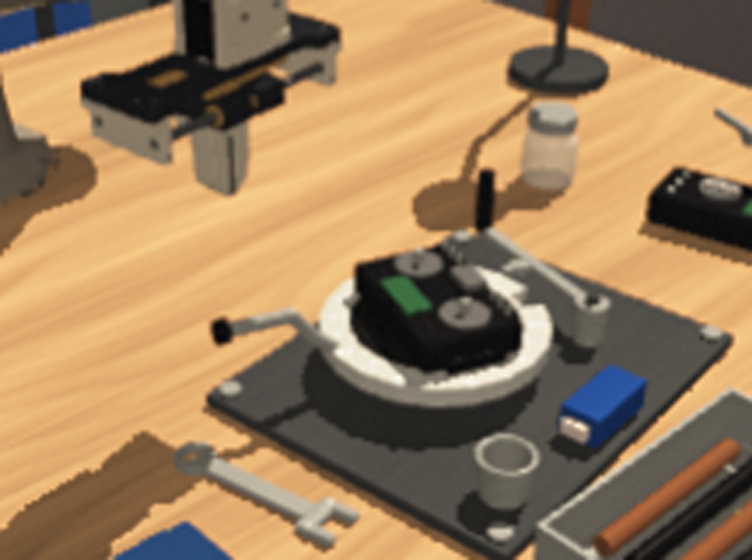

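The fingers are shut at about (218,165), on the robot's side of the arm and clear of it (cap at (222,330)). I'll lower and push part of the way.

```bash
python3 -m creep '[{"translation":[0.04,0,0.001],"twist":[0,0,0],"hand":0},{"translation":[0.08,0,0.002],"twist":[0,0,0],"hand":0},{"translation":[0.1025,0.001,0.0025],"twist":[0,0,0],"hand":0},{"translation":[0.1025,0.001,0.0025],"twist":[0,0,0],"hand":0}]'
python3 -m creep '[{"translation":[0,0.01,0.001],"twist":[0,0,0],"hand":0},{"translation":[0,0.02,0.003],"twist":[0,0,0],"hand":0},{"translation":[0,0.03,0.006],"twist":[0,0,0],"hand":0},{"translation":[0,0.04,0.009],"twist":[0,0,0],"hand":0},{"translation":[0,0.05,0.012],"twist":[0,0,0],"hand":0}]'
python3 -c "
from h import *
go([.605,-.037,.095])"
```

```text
time: 1.95
tool_pos: [0.5034, -0.0241, 0.0947]
tool_rot: [-2.009, 1.561, 2.834]
contact_force: [-0.3, -0.3, -0.1]
opening: 0.0003
time: 2.45
tool_pos: [0.5556, -0.0297, 0.0949]
tool_rot: [-1.991, 1.561, 2.853]
contact_force: [-2.4, -0.8, 1.0]
opening: 0.0003
pos [ 0.5556 -0.0297  0.0949] f [-2.4 -0.8  1. ] t 2.45 open 0.00032816685441486163 yang 7.528583370026936 shift [-0.0006  0.048   0.0137] xaxis [-0.009  0.003 -1.   ]
```

```bash
python3 -m creep '[{"translation":[0,0.01,0.002],"twist":[0,0,0],"hand":0},{"translation":[0,0.018,0.004],"twist":[0,0,0],"hand":0},{"translation":[0,0.026,0.006],"twist":[0,0,0],"hand":0},{"translation":[0,0.033,0.008],"twist":[0,0,0],"hand":0},{"translation":[0,0.038,0.01],"twist":[0,0,0],"hand":0}]'
python3 - <<'E'
from h import *
go([.605,-.037,.095])
a=cv2.resize(robot.read_camera("scene")[170:290,285:455],None,fx=4,fy=4,interpolation=2)
b=cv2.resize(robot.read_camera("top")[130:230,225:370],None,fx=4,fy=4,interpolation=2)
cv2.imwrite("pics/s2a.png",a);cv2.imwrite("pics/s2b.png",b)
E
```

```text
time: 2.95
tool_pos: [0.5952, -0.0344, 0.0945]
tool_rot: [-2.025, 1.561, 2.819]
contact_force: [-1.2, 1.4, 0.3]
opening: 0.0007
pos [ 0.5952 -0.0344  0.0945] f [-1.2  1.4  0.3] t 2.95 open 0.0007212369873751091 yang 7.539699639737134 shift [-0.0006  0.0094  0.0038] xaxis [-0.009  0.003 -1.   ]
```

View pics/s2a.png

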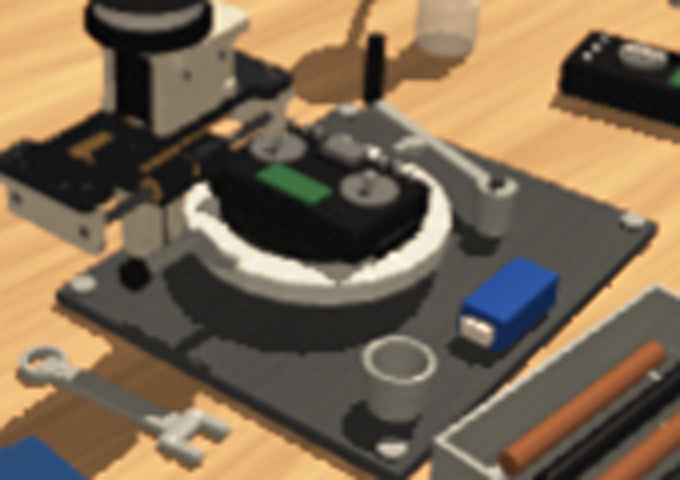

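The cap is at (134,274) in this crop. The notch is mostly hidden behind the handset, near the tooth at about (405,150). I'll compute the arm angle from the cap blob.

```bash
cat >> h.py <<'E'
TH=.129;O=np.array([.602,.1065]);RR=np.array([[np.cos(TH),-np.sin(TH)],[np.sin(TH),np.cos(TH)]])
def cap():
    g=robot.read_camera("scene").max(2)
    # search dark blob near arc of cap positions
    for a in (-117,-105,-100,-95,-92,-90,-88):
        w=RR@(.173*np.array([np.cos(np.radians(a)),np.sin(np.radians(a))]))+O
        print(a,np.round(proj("scene",[*w,.085]),1),end=" ")
    print()
    m=(g<42).astype(np.uint8)
    n,l,st,c=cv2.connectedComponentsWithStats(m)
    for i in range(1,n):
        if 295<c[i][0]<345 and 215<c[i][1]<262 and 5<st[i,4]<90:
            w=ray("scene",c[i]+0.0,.085)[:2];q=RR.T@(w-O);print("blob",c[i],st[i,4],"r",np.hypot(*q),"ang",np.degrees(np.arctan2(q[1],q[0])))
E
python3 -c "
from h import *
cap()
for p in [(.08,.105,.049),(-.11,-.15,.012),(.17,.19,.012),(.17,-.15,.012)]:
    print(p,(proj('scene',[*(RR@p[:2]+O),p[2]])-[285,170])*4)"
```

```text
-117 [303.4 224.6] -105 [309.5 231.7] -100 [312.9 234.5] -95 [316.9 237.2] -92 [319.5 238.7] -90 [321.3 239.6] -88 [323.2 240.6] 
blob [318.46938776 238.42857143] 49 r 0.17395478646947543 ang -92.82600715184968
blob [322.17647059 255.52941176] 17 r 0.22105353807345132 ang -79.00429497624808
(0.08, 0.105, 0.049) [495.23787899 184.20604404]
(-0.11, -0.15, 0.012) [ 49.55107594 288.4123479 ]
(0.17, 0.19, 0.012) [659.64156328 221.89705395]
(0.17, -0.15, 0.012) [395.3088561  476.48316272]
```

```bash
python3 -m creep '[{"translation":[0,0.003,0],"twist":[0,0,0],"hand":0},{"translation":[0,0.005,0],"twist":[0,0,0],"hand":0},{"translation":[0,0.006,0],"twist":[0,0,0],"hand":0},{"translation":[0,0.006,0],"twist":[0,0,0],"hand":0}]'
python3 -c "
from h import *
go([.605,-.037,.095]);cap()"
python3 -m creep '[{"translation":[0,-0.03,0],"twist":[0,0,0],"hand":0},{"translation":[0,-0.07,0],"twist":[0,0,0],"hand":0},{"translation":[-0.04,-0.1,0],"twist":[0,0,0],"hand":0},{"translation":[-0.09,-0.13,0],"twist":[0,0,0],"hand":0},{"translation":[-0.13,-0.16,0],"twist":[0,0,0],"hand":0}]'
python3 - <<'E'
from h import *
cap()
a=cv2.resize(robot.read_camera("top")[120:230,225:370],None,fx=5,fy=5,interpolation=2)
cv2.imwrite("pics/s3.png",a)
E
```

```text
time: 3.5
tool_pos: [0.6011, -0.0341, 0.0944]
tool_rot: [-1.982, 1.562, 2.862]
contact_force: [-0.7, -0.1, 0.3]
opening: 0.0006
pos [ 0.6011 -0.0341  0.0944] f [-0.7 -0.1  0.3] t 3.5 open 0.0006318141252890341 yang 7.52790182173678 shift [-0.0006  0.0034  0.0034] xaxis [-0.008  0.002 -1.   ]
-117 [303.4 224.6] -105 [309.5 231.7] -100 [312.9 234.5] -95 [316.9 237.2] -92 [319.5 238.7] -90 [321.3 239.6] -88 [323.2 240.6] 
blob [320.21276596 239.42553191] 47 r 0.17406507948470878 ang -90.86450879569739
blob [318.81818182 254.18181818] 11 r 0.22079054531333225 ang -81.38802643145976
blob [324.8 257. ] 10 r 0.2228339663107751 ang -76.9805612886053
time: 4.05
tool_pos: [0.4476, -0.0546, 0.2206]
tool_rot: [-2.054, 1.564, 2.79]
contact_force: [1.2, -1.0, 0.3]
opening: 0.0005
-117 [303.4 224.6] -105 [309.5 231.7] -100 [312.9 234.5] -95 [316.9 237.2] -92 [319.5 238.7] -90 [321.3 239.6] -88 [323.2 240.6] 
blob [320.3125     239.58333333] 48 r 0.17437829063917548 ang -90.66132493496154
blob [309.5        249.66666667] 6 r 0.21994777602521043 ang -88.61644776598695
```

View pics/s3.png

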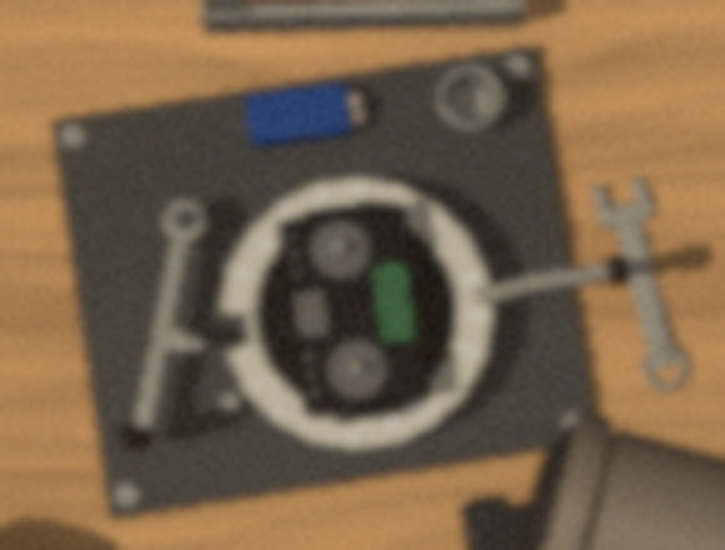

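The arm now points right to the cap at (620,268), the notch is at about (233,330), and the tooth tip is at (203,342) with the lever still out. I'll check the angle numerically.

```bash
python3 - <<'E'
from h import *
t=lambda u,v,z:ray("top",(225+(u-2)/5,120+(v-2)/5),z)[:2]
g=cv2.imread("pics/s3.png").max(2)
m=np.zeros_like(g);m[250:290,600:640]=g[250:290,600:640]<60;y,x=np.nonzero(m);cc=(x.mean(),y.mean());print("cap px",cc)
arm=[]
for u in range(510,595,8):   # bright ridge of the arm
    col=g[255:310,u].astype(float);w=np.clip(col-105,0,None);arm.append((u,255+(w*np.arange(55)).sum()/w.sum()))
print(np.round(arm[::3],1))
P=np.array([t(*p,.085) for p in arm]);d=np.polyfit(P[:,1],P[:,0],1)[0];print("arm dir local",np.degrees(np.arctan2(-1,-d)-TH))
for n,p,z in[("cap",cc,.085),("notch",(233,330),.05)]:
    for o in(O,O+[0,.001]):
        q=RR.T@(t(*p,z)-o);print(n,q,np.degrees(np.arctan2(q[1],q[0])))
# white ring centre for axis
im=cv2.imread("pics/s3.png");w=(im.min(2)>140).astype(np.uint8);w[:,:205]=0;w[:,480:]=0;w[:170]=0;w[455:]=0
y,x=np.nonzero(w);k=np.c_[x,y].astype(np.int32);h=cv2.convexHull(k);e=cv2.fitEllipse(h);print("ring",e);print(t(*e[0],.05))
# plate edges
for a,b in[((55,120),(540,48)),((110,517),(603,437)),((110,517),(55,120)),((603,437),(540,48))]:
    v=t(*b,.012)-t(*a,.012);print(np.degrees(np.arctan2(v[1],v[0])))
E
```

```text
cap px (np.float64(619.3725490196078), np.float64(269.718954248366))
[[510.  288.3]
 [534.  281.7]
 [558.  277.5]
 [582.  276.8]]
arm dir local -91.75034178247526
cap [-0.0022172  -0.17427753] -90.7288922558028
cap [-0.00234585 -0.17526923] -90.76681486059118
notch [0.00110033 0.08461052] 89.25493179185982
notch [0.00097169 0.08361883] 89.3342290981863
ring ((355.5499267578125, 313.04290771484375), (259.2843322753906, 261.4552307128906), 0.47375795245170593)
[0.60155468 0.10827897]
-82.86672130110229
-82.22804135158086
6.956843867377692
7.530729251024432
```

All measures agree the arm is about 0.7° short, so I'll go back and nudge it about 1.7 mm.

```bash
python3 -m creep '[{"translation":[0.04,0.03,0],"twist":[0,0,0],"hand":0},{"translation":[0.08,0.06,0],"twist":[0,0,0],"hand":0},{"translation":[0.12,0.08,0],"twist":[0,0,0],"hand":0},{"translation":[0.126,0.12,0],"twist":[0,0,0],"hand":0},{"translation":[0.126,0.137,0],"twist":[0,0,0],"hand":0}]'
python3 -c "
from h import *
go([.603,-.0345,.0945])"
```

```text
time: 4.65
tool_pos: [0.5861, -0.0366, 0.0957]
tool_rot: [-2.914, 1.57, 1.929]
contact_force: [1.0, -0.7, 0.2]
opening: 0.0004
pos [ 0.5861 -0.0366  0.0957] f [ 1.  -0.7  0.2] t 4.65 open 0.00043202736639427156 yang 7.511039417882305 shift [0.0012 0.017  0.0001] xaxis [-0.     0.001 -1.   ]
```

```bash
python3 -m creep '[{"translation":[0.001,0.008,0],"twist":[0,0,0],"hand":0},{"translation":[0.001,0.013,0],"twist":[0,0,0],"hand":0},{"translation":[0.001,0.016,0],"twist":[0,0,0],"hand":0},{"translation":[0.001,0.017,0],"twist":[0,0,0],"hand":0},{"translation":[0.001,0.017,0],"twist":[0,0,0],"hand":0}]'
python3 -c "
from h import *
go([.603,-.0345,.0945]);cap()"
```

```text
time: 5.15
tool_pos: [0.6022, -0.0344, 0.0948]
tool_rot: [-2.245, 1.569, 2.598]
contact_force: [-2.0, -0.3, -0.9]
opening: 0.0005
pos [ 0.6022 -0.0344  0.0948] f [-2.  -0.3 -0.9] t 5.15 open 0.0005068841290869017 yang 7.501059926100143 shift [0.0003 0.0008 0.0002] xaxis [-0.001  0.001 -1.   ]
-117 [303.4 224.6] -105 [309.5 231.7] -100 [312.9 234.5] -95 [316.9 237.2] -92 [319.5 238.7] -90 [321.3 239.6] -88 [323.2 240.6] 
blob [320.43137255 239.52941176] 51 r 0.17403002376187235 ang -90.63905687383861
blob [318.875 254.25 ] 8 r 0.2209297081150931 ang -81.32369658321862
blob [325.44444444 257.55555556] 9 r 0.22392225364999208 ang -76.40899644230699
```

```bash
python3 -m creep '[{"translation":[0,0.001,0],"twist":[0,0,0],"hand":0},{"translation":[0,0.0015,0],"twist":[0,0,0],"hand":0},{"translation":[0,0.0015,0],"twist":[0,0,0],"hand":0}]'
python3 -m creep '[{"translation":[0,-0.03,0],"twist":[0,0,0],"hand":0},{"translation":[0,-0.07,0],"twist":[0,0,0],"hand":0},{"translation":[-0.03,-0.11,0],"twist":[0,0,0],"hand":0},{"translation":[-0.07,-0.14,0],"twist":[0,0,0],"hand":0},{"translation":[-0.115,-0.15,0],"twist":[0,0,0],"hand":0}]'
python3 - <<'E'
from h import *
go([.50,.305,.21]);cap()
a=robot.read_camera("top");cv2.imwrite("pics/s4.png",cv2.resize(a[120:230,225:370],None,fx=5,fy=5,interpolation=2))
t=lambda u,v,z:ray("top",(225+(u-2)/5,120+(v-2)/5),z)[:2]
g=cv2.imread("pics/s4.png").max(2)
m=np.zeros_like(g);m[245:290,600:640]=g[245:290,600:640]<60;y,x=np.nonzero(m);cc=(x.mean(),y.mean())
q=RR.T@(t(*cc,.085)-O);print(cc,np.degrees(np.arctan2(q[1],q[0])))
E
```

```text
time: 5.5
tool_pos: [0.6036, -0.0343, 0.095]
tool_rot: [-2.289, 1.57, 2.554]
contact_force: [-1.8, -0.1, 0.3]
opening: 0.0008
time: 6.0
tool_pos: [0.452, -0.0538, 0.2108]
tool_rot: [-2.045, 1.567, 2.798]
contact_force: [1.0, -0.3, -0.4]
opening: 0.0005
pos [ 0.452  -0.0538  0.2108] f [ 1.  -0.3 -0.4] t 6.0 open 0.0005068494874052835 yang 7.4610341709788575 shift [ 0.0011  0.0942 -0.3495] xaxis [-0.004  0.001 -1.   ]
-117 [303.4 224.6] -105 [309.5 231.7] -100 [312.9 234.5] -95 [316.9 237.2] -92 [319.5 238.7] -90 [321.3 239.6] -88 [323.2 240.6] 
blob [321.08510638 239.95744681] 47 r 0.1742958160072797 ang -89.86087789886926
(np.float64(618.8819444444445), np.float64(264.8333333333333)) -89.66786482951647
```

The notch is now lined up to about 0.3° in both views. Next I'll go round to the outside of the peg.

```bash
python3 -m creep '[{"translation":[0,0.01,-0.045],"twist":[0,0,0],"hand":0},{"translation":[0,0.02,-0.09],"twist":[0,0,0],"hand":0},{"translation":[0,0.03,-0.135],"twist":[0,0,0],"hand":0},{"translation":[0,0.04,-0.18],"twist":[0,0,0],"hand":0},{"translation":[0,0.05,-0.225],"twist":[0,0,0],"hand":0}]'
python3 -m creep '[{"translation":[0,0.015,-0.045],"twist":[0,0,0],"hand":0},{"translation":[0,0.03,-0.09],"twist":[0,0,0],"hand":0},{"translation":[0,0.045,-0.125],"twist":[0,0,0],"hand":0},{"translation":[0,0.06,-0.13],"twist":[0,0,0],"hand":0},{"translation":[0,0.06,-0.13],"twist":[0,0,0],"hand":0}]'
python3 - <<'E'
from h import *
go([.524,.305,.105])
cv2.imwrite("pics/s5.png",cv2.resize(robot.read_camera("scene")[90:260,280:480],None,fx=3.5,fy=3.5,interpolation=2))
E
```

```text
time: 6.6
tool_pos: [0.478, 0.1768, 0.2158]
tool_rot: [1.257, 1.557, -0.184]
contact_force: [0.2, -0.3, 0.3]
opening: 0.0003
time: 7.1
tool_pos: [0.5217, 0.3153, 0.2152]
tool_rot: [1.311, 1.556, -0.128]
contact_force: [-0.1, 0.8, -0.1]
opening: 0.0005
pos [0.5217 0.3153 0.2152] f [-0.1  0.8 -0.1] t 7.1 open 0.0005469011941893083 yang 7.571191377802487 shift [ 0.1102 -0.0007  0.0101] xaxis [ 0.014 -0.002 -1.   ]
```

View pics/s5.png

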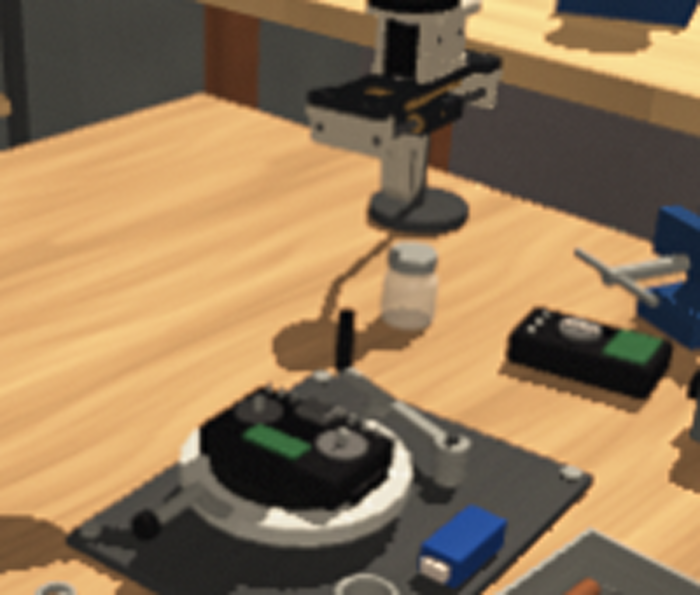

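The gripper is up at (405,170), outside the peg (345,340), with the jar and lamp behind it and clear. I'll lower and push.

```bash
python3 -m creep '[{"translation":[0.04,0,0.005],"twist":[0,0,0],"hand":0},{"translation":[0.08,0,0.008],"twist":[0,0,0],"hand":0},{"translation":[0.118,0,0.01],"twist":[0,0,0],"hand":0},{"translation":[0.118,0,0.01],"twist":[0,0,0],"hand":0}]'
python3 -m creep '[{"translation":[0,0,0.01],"twist":[0,0,0],"hand":0},{"translation":[0,0,0.018],"twist":[0,0,0],"hand":0},{"translation":[0,0,0.026],"twist":[0,0,0],"hand":0},{"translation":[0,0,0.034],"twist":[0,0,0],"hand":0},{"translation":[0,0,0.042],"twist":[0,0,0],"hand":0}]'
python3 -c "
from h import *
go([.519,.229,.1])"
```

```text
time: 7.55
tool_pos: [0.5204, 0.3012, 0.0923]
tool_rot: [0.314, 1.563, -1.127]
contact_force: [0.0, -0.3, 1.0]
opening: 0.0003
time: 8.05
tool_pos: [0.5263, 0.2592, 0.0938]
tool_rot: [0.562, 1.563, -0.88]
contact_force: [-1.7, 2.2, 0.8]
opening: 0.0005
pos [0.5263 0.2592 0.0938] f [-1.7  2.2  0.8] t 8.05 open 0.00048299109234542747 yang 7.408910966498102 shift [-0.0061 -0.0111  0.029 ] xaxis [ 0.005 -0.006 -1.   ]
```

```bash
python3 -m creep '[{"translation":[0,-0.002,0.006],"twist":[0,0,0],"hand":0},{"translation":[0,-0.004,0.012],"twist":[0,0,0],"hand":0},{"translation":[0,-0.006,0.017],"twist":[0,0,0],"hand":0},{"translation":[0,-0.007,0.022],"twist":[0,0,0],"hand":0},{"translation":[0,-0.007,0.024],"twist":[0,0,0],"hand":0}]'
python3 -m creep '[{"translation":[0,0,0.002],"twist":[0,0,0],"hand":0},{"translation":[0,0,0.003],"twist":[0,0,0],"hand":0},{"translation":[0,0,0.004],"twist":[0,0,0],"hand":0}]'
python3 - <<'E'
from h import *
go([.519,.229,.095])
cv2.imwrite("pics/s6.png",cv2.resize(robot.read_camera("scene")[160:260,310:450],None,fx=5,fy=5,interpolation=2))
E
```

```text
time: 8.55
tool_pos: [0.5224, 0.2339, 0.094]
tool_rot: [0.54, 1.563, -0.901]
contact_force: [0.3, 1.4, 0.9]
opening: 0.0006
time: 8.85
tool_pos: [0.5227, 0.23, 0.0939]
tool_rot: [0.476, 1.563, -0.966]
contact_force: [-1.0, 1.7, 2.0]
opening: 0.0006
pos [0.5227 0.23   0.0939] f [-1.   1.7  2. ] t 8.85 open 0.0006459899604824533 yang 7.402062578419264 shift [-0.0011 -0.0038  0.0005] xaxis [ 0.004 -0.006 -1.   ]
```

View pics/s6.png

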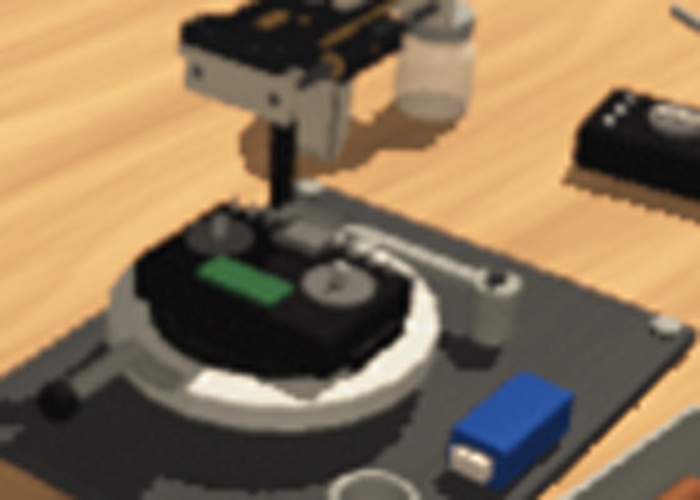

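The peg at (283,165) is well in, with the lever near the rim. The force is still only friction, so the stop hasn't been reached. I'll go on in small steps until the force rises.

```bash
python3 -m creep '[{"translation":[0,0,0.001],"twist":[0,0,0],"hand":0},{"translation":[0,0,0.002],"twist":[0,0,0],"hand":0},{"translation":[0,0,0.003],"twist":[0,0,0],"hand":0}]'
python3 -m creep '[{"translation":[0,0,0.001],"twist":[0,0,0],"hand":0},{"translation":[0,0,0.002],"twist":[0,0,0],"hand":0},{"translation":[0,0,0.002],"twist":[0,0,0],"hand":0}]'
```

```text
time: 9.2
tool_pos: [0.5228, 0.229, 0.0941]
tool_rot: [0.913, 1.566, -0.529]
contact_force: [-2.7, 14.5, 0.8]
opening: 0.0006
time: 9.5
tool_pos: [0.5228, 0.2291, 0.0941]
tool_rot: [1.601, 1.566, 0.159]
contact_force: [-2.5, 11.5, 0.3]
opening: 0.0007
```

It has hit a hard stop at y=0.229, about where the stop was predicted. I'll back off and check.

```bash
python3 -m creep '[{"translation":[0,0,-0.02],"twist":[0,0,0],"hand":0},{"translation":[0,0,-0.06],"twist":[0,0,0],"hand":0},{"translation":[-0.04,0,-0.075],"twist":[0,0,0],"hand":0},{"translation":[-0.09,0,-0.075],"twist":[0,0,0],"hand":0},{"translation":[-0.13,0,-0.075],"twist":[0,0,0],"hand":0}]'
python3 -m creep '[{"translation":[0,-0.05,0],"twist":[0,0,0],"hand":0},{"translation":[0,-0.1,0],"twist":[0,0,0],"hand":0},{"translation":[0,-0.12,0],"twist":[0,0,0],"hand":0},{"translation":[0,-0.12,0],"twist":[0,0,0],"hand":0}]'
python3 - <<'E'
from h import *
go([.4,.3,.22]);cap()
cv2.imwrite("pics/s7.png",cv2.resize(robot.read_camera("top")[120:230,225:370],None,fx=5,fy=5,interpolation=2))
E
```

```text
time: 10.0
tool_pos: [0.5126, 0.3039, 0.2262]
tool_rot: [1.513, 1.565, 0.072]
contact_force: [1.1, 0.4, -0.2]
opening: 0.0
time: 10.4
tool_pos: [0.3912, 0.2879, 0.2259]
tool_rot: [1.368, 1.566, -0.072]
contact_force: [0.7, -0.6, 0.7]
opening: 0.0004
pos [0.3912 0.2879 0.2259] f [ 0.7 -0.6  0.7] t 10.4 open 0.000380313279531749 yang 7.536963128141704 shift [ 0.0059  0.0103 -0.0108] xaxis [ 0.005 -0.    -1.   ]
-117 [303.4 224.6] -105 [309.5 231.7] -100 [312.9 234.5] -95 [316.9 237.2] -92 [319.5 238.7] -90 [321.3 239.6] -88 [323.2 240.6] 
blob [321.08510638 239.95744681] 47 r 0.1742958160072797 ang -89.86087789886926
```

View pics/s7.png

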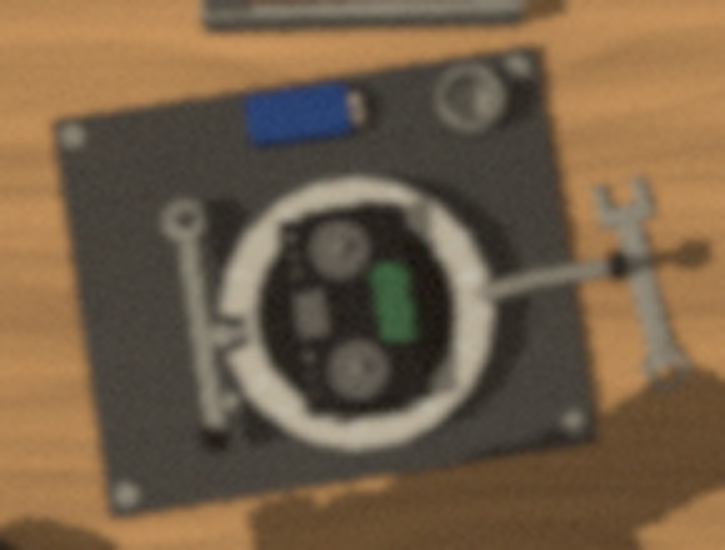

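The lever now lies parallel to the plate's side, from (183,220) to (215,435), with its tooth centred in the notch at (233,333). Nothing else has moved, so I'll hand in.

```bash
python3 -c "
from cell import robot
print(robot.hand_in(), robot.observe()['time'])"
```

```text
the job is handed in; nothing more can be done
the job is handed in; nothing more can be done
```

The turntable is lined up and the locking lever is home, and I handed the job in at about 10.4 s of the 54 s allowed.

- **Turntable:** I pushed the long arm anticlockwise with the shut fingertips. After two small corrections it was within about 0.3° of lined up, with the scene camera reading −89.9° and the top camera −89.7° for an aim of −90°. It did not move when the lever went in.
- **Lever:** I then pushed the peg inwards until it met a hard stop at about 12–14 N, within about 1 mm of where I expected the stop. The last top view shows the lever parallel to the plate's side and the tooth centred in the notch. I judged this by eye and did not measure the lever's angle separately.
- **Everything else:** The handset, cup, battery and wrench look undisturbed in that last view. The jar, meter, spool and screwdriver were outside it, and I did not check them individually. The arm stayed well clear of the jar and meter. The gripper was backed off and touching nothing at hand-in.

No check failed. The only disagreement was a rough fit to the arm's direction during the first alignment check: it read about 1.8° short, while the cap and notch read about 0.7° short. I went by the cap.

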